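# Close and lock the access cover of a junction box

## Task

Push the blue access cover of the junction box fully shut, then set your fingertips in the slot of its orange quarter-turn fastener and turn it clockwise, as seen from above, as far as it goes, so that the cover is locked. Only push: do not pull the cover further open, do not turn the fastener before the cover is shut, and leave the screwdriver, the wax tin and the oil bottle alone.

Things in the scene. Friction and masses are not known exactly. Their poses are not given: they have to be found in the camera images.
- junction_box: grey metal junction box fixed to the bench on a 212 mm wide plate, 165 (x) by 170 mm (y), rim 90 mm high. Origin on the bench, straight under the fastener's axis when shut. Its -x side is the front (towards the robot, yaw within 0.5 rad), its +x side carries the cover's hinge; z up. The blue cover is 171 by 176 mm; shut, its upper face is 95.5 mm above the bench.
- cover (a joint): angle of the hinged blue cover in rad: 0 = fully shut (a hard stop), grows as the front edge rises; starts ajar at 0.25 to 0.5. The hinge is stiff, so the cover stays where it is left; a push of 2 to 5 N on the pad shuts it. While it is open the pad lies nearer the hinge and higher, so follow its arc.
- cover_hinge (a point): middle of the hinge axis, at the box's far rim: at (+85, 0, 90) mm in the box's axes; the axis runs along the box's y.
- push_pad (a point): centre of the top of the ribbed yellow pad (24 by 70 mm) at the middle of the cover's front edge, 153 mm from the hinge axis; it moves with the cover. Shut, it lies at (-68, 0, 97) mm from the box's origin in the box's axes.
- cam (a joint): turn of the orange fastener in rad, clockwise from above: 0 = open (slot along the box's y, parallel to the front edge), 1.571 = locked (slot along the box's x, front to hinge), hard stop at each; starts at 0 to 0.3, stays where left. Takes about 0.12 N m (5 N sideways at 26 mm from the axis). Below the cover its tongue swings under a keeper in the box and locks the cover.
- cam_top (a point): on the fastener's axis, level with the top of its lands: shut, 115.5 mm above the bench, straight over the box's origin. Orange rotor, 92 mm across, crossed by a straight slot 40 mm wide and 17 mm deep through the axis, in a fixed black ring (96 mm inside, 106 mm outside, top 113.5 mm high) that closes the slot's ends, so the rim cannot be gripped. White lines on the lands are square to the slot.
- slot_end (a point): point on the slot's floor (98.5 mm above the bench when shut), 26 mm from the axis, in the slot's right half seen from the front; turns with the fastener from the box's -y side (open) to its -x side (locked). Fingertips set here turn it by a quarter circle about the axis towards the front, best turning along with the slot so as not to wedge; play makes them travel 0.2 to 0.6 rad more.
- screwdriver_yellow: yellow screwdriver, 191 mm long, lying loose on the green cutting mat left of the box; origin under its middle; bystander
- wax_tin: round green and white tin, 66 mm across, 25 mm high, standing loose on the bench to the right of the box; origin under its middle; bystander
- oil_bottle: amber oil bottle with a red spout, 38 mm across, 117 mm high, standing loose on the bench behind the box; origin under its middle; bystander

How it is judged:
On the way:
1. the cover is fully shut (hinge below 0.02 rad) while the fastener is still unturned (below 0.6 rad) (value of joint cover below 0.02 rad and value of joint cam below 0.6 rad), for 0.2 s.
At the end, for the whole second after the job is handed in: the cover is shut (hinge below 0.02 rad, 3 mm at its front edge), the fastener is turned to above 1.45 rad of its 1.571 rad, and screwdriver, tin and bottle are within 20 mm of where they started (value of joint cover below 0.02 rad and value of joint cam above 1.45 rad and distance of each of screwdriver_yellow, wax_tin, oil_bottle from where it was at the start of the episode below 0.02 m); the robot touches nothing.
It fails at once if the cover is lifted further open (beyond 0.65 rad) (value of joint cover above 0.65 rad).
It fails at once if the fastener is turned (beyond 0.6 rad) while the cover is open (above 0.04 rad) (value of joint cover above 0.04 rad and value of joint cam above 0.6 rad).
It fails at once if a bystander is moved or lifted by more than 20 mm (distance of any of screwdriver_yellow, wax_tin, oil_bottle from where it was at the start of the episode above 0.02 m).
It fails at once if the oil bottle is tipped (angle between oil_bottle's own z axis and vertical above 0.5 rad).
It also fails if it takes over 48 s, if anything falls off the work surface, if the arm or the gripper's body presses on something with over 40 N, if the wrist force passes 120 N, or if a joint passes its speed limit or range.

## Robot

A 7-joint arm with a two-finger parallel gripper is mounted at the origin on a cart in front of the work surface, level with it; the furniture and walls round the work are solid. World frame = base frame: x ahead of the robot, y to its left, z up, the work surface at z = 0. Lengths are in m, angles in rad, forces in N, time in s.
With the tool pointing down it reaches from about 0.35 to 0.9 m from the base axis. Payload 8.1 kg.
Tool frame: the origin (TCP) lies midway between the tips of the shut fingers; the grasp point (between the pads) lies 19 mm behind it (bot.grip_depth is the distance from the TCP to the grasp point, in m); z points along the fingers, y is the line along which they close (so a half turn about z gives the same grasp; the last joint's range is limited). The gripper opens to 85 mm and grips with 20 to 120 N. Pads are 22 mm wide; open, the fingers measure 114 mm over their backs; the gripper's body (76 mm by 85 mm) begins 54 mm behind the grasp point. The pads swing forward as they close: fully open they stand 13 mm farther back than shut.
Start: joints at [-1.217, 0.434, 0.025, 1.573, -0.012, 1.134, -0.075], TCP at [0.276, 0.561, 0.231] pointing down, gripper open.
Joint ranges: [-2.62, 2.62], [-0.44, 2.09], [-1.27, 1.32], [0.08, 2.57], [-1.32, 4.46], [0.12, 2], [-2.74, 2.74]. Speed limits (rad/s): [2.22, 2.22, 3.01, 3.01, 3.14, 3.14, 3.14].

## Interface

Orientations are given as a unit quaternion [w, x, y, z].
In Python, from bench import bot gives the robot as it stands.
- The arm moves only by the tool send_rows, never from a script. Its argument "rows" is a list of rows, each an object of numbers: "x", "y", "z": the shift along the world's x, y, z normalised to -1 to 1, where 1 is 0.1 m; "rx", "ry", "rz": the turn, a rotation vector about the world's x, y, z normalised to -1 to 1, where 1 is 180 degrees. In form: [{"x": .., "y": .., "z": .., "rx": .., "ry": .., "rz": ..}, ...]. A call has 1 to 12 rows; each row shifts and turns the commanded pose from where the row before left it; what a row does not reach is not made up. A row lasts 1/10 s, in which the tool goes at most 50 mm and 8.59 degrees, less where a joint would pass 70% of its speed; a pose out of reach is approached as far as the arm can. A call with a number of a shift or a turn outside -1 to 1 is refused whole. A call with a gripper value outside its range is refused whole. "claw" is the opening, from 0 (shut) to 1 (fully open), set as the call begins (left out, the last holds). The fingers move at their own pace and stop on an object; the grip force is fixed at half the most. Time passes only in rows, so rows that do not move let the fingers close. It gives the time, the measured TCP pose, the force, the opening and the grip force at its end, in the units of the state.
- bot.get_state(): the state, without advancing time (a new reading comes with each control period).
- bot.grab_frame(name): name is "side" or "top"; returns the picture (384x512x3 uint8, red, green, blue); there is no depth.
- bot.get_calibration(name): a dict with "fx", "fy", "cx", "cy" (pixels), "world_from_camera" (4x4, takes a point from camera to world coordinates). Camera axes: x right, y down, z forward; pixel columns grow to the right and rows downward; lengths in m; the calibration is good to about 2 mm. A picture is of the moment at which its call begins. get_calibration takes no time and is no camera call.
- bot.finish_job(): hands the job in; it is judged then, once.
Trained networks look in the newest picture that a camera, given by its name, has taken for a name from the list of things; names that differ only in an ending like _2 or _b are one class to them, and where a whole thing is asked for, a point or a joint stands for the part that bears it (a point fixed in the world has none). Each returns a list of dicts, best first, with "conf" (0 to 1); they miss things now and then, are a little off and sometimes report something else, mostly with a low value. They report only what shows in the picture. A call takes as long as a camera call.
- bot.regions_of(camera, target): "region" (384x512 bool, what is visible of it) and "point" ([column, row] in pixels, amid what is visible of it).
The state is a dict: "t": time; "joints": joint angles; "qd": joint speeds; "joint_efforts": joint torques, N m; "tool_pos": TCP position; "tcp_rot": TCP orientation; "force": force on the tool from outside, world axes, zero at the start; "moment": the same for the moment, N m; "opening": finger opening in m; "grasp_force": force on a finger pad.
Only numpy, scipy, OpenCV 4.12 (cv2) and the standard library are available. Lean on these libraries where they do the work, as an engineer would, in place of code of your own. Each camera call takes 0.05 s, during which the arm holds its last target. There are 200 camera calls.

## Working session

There is one attempt and no reset: what is moved stays moved. The work goes in short steps, Python scripts to look and compute and a tool call to move; the robot and the scene stay as the last step left them, time stands still between calls to the robot, and variables do not carry over. Pictures are saved under pics/ and viewed, at most 10 in all, crops included, and the job is handed in when it is done.

Besides the shell and the picture viewer there is one more tool, called after ">>>" as name(argument=value, ...) on one line, values as JSON. send_rows: Moves the arm, as the interface text tells. Its arguments: {"type":"object","properties":{"rows":{"type":"array"},"claw":{"type":"number"}},"required":["rows"]}

```bash
mkdir -p pics; ls; python3 - <<'E'
from bench import bot
import cv2,numpy as np
np.set_printoptions(precision=4,suppress=True)
s=bot.get_state();print(s['t'],s['tool_pos'],s['tcp_rot'],s['opening'])
ims=[]
for n in("top","side"):
    im=bot.grab_frame(n);np.save(f"pics/{n}0.npy",im)
    cv2.imwrite(f"pics/{n}0.png",cv2.resize(im[:,:,::-1],(800,600),interpolation=cv2.INTER_CUBIC))
    c=bot.get_calibration(n);print(n,c['fx'],c['fy'],c['cx'],c['cy']);print(c['world_from_camera'])
E
```

```text
pics
0.0 [0.2755 0.5605 0.2305] [-0.0001  0.2264  0.974  -0.0007] 0.08540531637802658
top 413.7210142549791 413.7210142549791 269.31283043148125 191.99604033064668
[[ 0.0115 -0.9986  0.0514  0.517 ]
 [-0.9999 -0.011   0.0097  0.3604]
 [-0.0091 -0.0515 -0.9986  0.962 ]
 [ 0.      0.      0.      1.    ]]
side 365.0713972208532 365.0713972208532 260.7279355787787 190.00953425849715
[[ 0.9969 -0.0408  0.0673  0.5105]
 [-0.0784 -0.5843  0.8078 -0.346 ]
 [ 0.0064 -0.8105 -0.5856  0.6222]
 [ 0.      0.      0.      1.    ]]
```

View pics/top0.png

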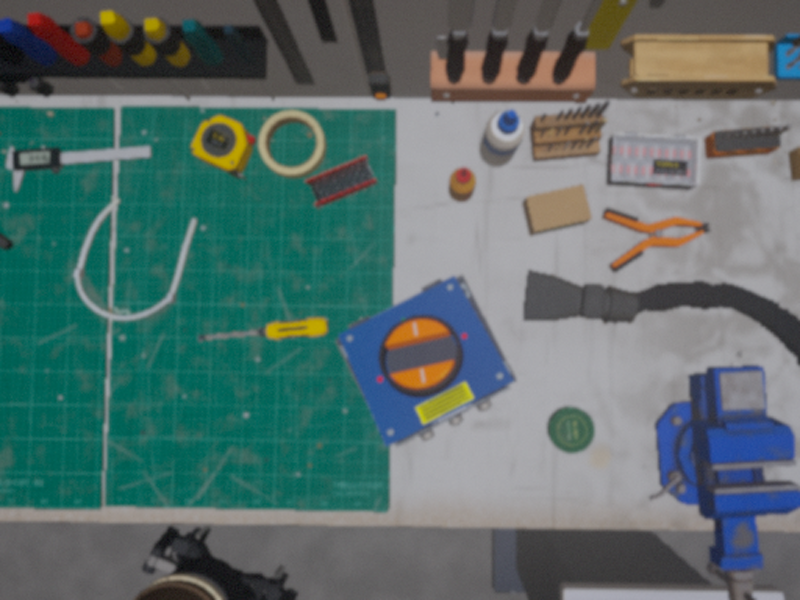

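View pics/side0.png

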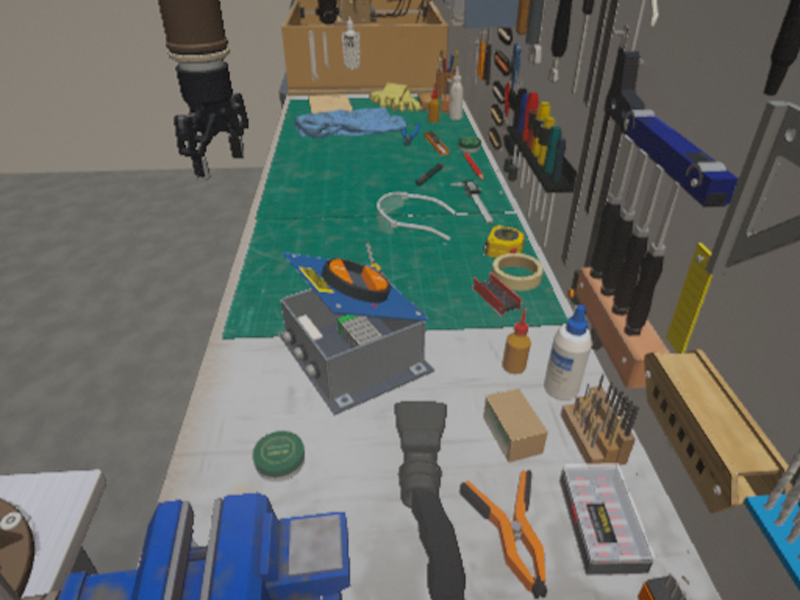

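```bash
cat > fit.py <<'E'
import numpy as np,cv2
from scipy.optimize import least_squares
from bench import bot
CAL={n:bot.get_calibration(n) for n in("top","side")}
def proj(n,P):
    c=CAL[n];T=np.linalg.inv(c['world_from_camera']);q=np.atleast_2d(P)@T[:3,:3].T+T[:3,3]
    return np.c_[c['fx']*q[:,0]/q[:,2]+c['cx'],c['fy']*q[:,1]/q[:,2]+c['cy']]
def world(p,L):  # L points in box axes with cover shut
    x,y,yaw,phi=p;L=np.atleast_2d(L).astype(float);d=L-[.085,0,.09]
    c,s=np.cos(phi),np.sin(phi)
    Q=np.c_[c*d[:,0]+s*d[:,2],d[:,1],-s*d[:,0]+c*d[:,2]]+[.085,0,.09]
    c,s=np.cos(yaw),np.sin(yaw)
    return np.c_[c*Q[:,0]-s*Q[:,1]+x,s*Q[:,0]+c*Q[:,1]+y,Q[:,2]]
def biggest(m,near=None):
    n,l,st,ce=cv2.connectedComponentsWithStats(m.astype(np.uint8));k=1+np.argmax(st[1:,4]);return l==k
def masks(im,win):
    h=cv2.cvtColor(im,cv2.COLOR_RGB2HSV).astype(int);H,S,V=h[...,0],h[...,1],h[...,2]
    w=np.zeros(H.shape,bool);r0,r1,c0,c1=win;w[r0:r1,c0:c1]=1
    return (w&(H>105)&(H<125)&(S>130)&(V>60), w&(H>24)&(H<36)&(S>140)&(V>110), w&(H>6)&(H<20)&(S>170)&(V>110))
E
python3 - <<'E'
from fit import *
np.set_printoptions(precision=4,suppress=True)
W={"top":(170,290,212,335),"side":(155,215,178,275)}
obs=[]
for n in("top","side"):
    im=np.load(f"pics/{n}0.npy");b,y,o=masks(im,W[n]);y=biggest(y)
    yc=np.argwhere(y)[:,::-1];oc=np.argwhere(o)[:,::-1].astype(np.float32)
    (ec,ax,ang)=cv2.fitEllipse(cv2.convexHull(oc.astype(np.int32)))
    print(n,b.sum(),len(yc),yc.mean(0),len(oc),ec,ax)
    obs+= [(n,[-.068,0,.097],yc.mean(0)),(n,[0,0,.1155],np.array(ec))]
    if n=="top":
        hull=cv2.convexHull(np.argwhere(b)[:,::-1].astype(np.int32))
        for e in(3,5,8,12):
            q=cv2.approxPolyDP(hull,e,True)[:,0]
            if len(q)==4:break
        print(q)
q=np.array([[338,334],[460,278],[514,379],[390,445]])*.64
for L,c in zip([[.0855,.088,.0955],[.0855,-.088,.0955],[-.0855,-.088,.0955],[-.0855,.088,.0955]],q): obs.append(("top",L,c))
f=lambda p:np.concatenate([(proj(n,world(p,L))[0]-c) for n,L,c in obs])
r=least_squares(f,[.5,.28,.45,.35],loss='soft_l1');print(r.x);print(r.fun.reshape(-1,2))
p=r.x
print("pad",world(p,[-.068,0,.097]),"cam",world(p,[0,0,.1155]))
# cam angle: white-line/slot: slot direction from orange lands in top view
im=np.load("pics/top0.npy")
for n in("top","side"):
    im=np.load(f"pics/{n}0.npy").copy();g=cv2.resize(im[:,:,::-1],None,fx=4,fy=4,interpolation=cv2.INTER_CUBIC)
    for a in(0,.3):
        L=[[.046*np.sin(t)*0+x*np.cos(a)*0+ (-u*np.sin(a)+v*np.cos(a)), -(u*np.cos(a)+v*np.sin(a)),.1155] for u,v,x,t in[(.042,.02,0,0),(-.042,.02,0,0),(-.042,-.02,0,0),(.042,-.02,0,0)]]
        cv2.polylines(g,[np.int32(proj(n,world(p,L))*4+2)],True,(255,255,255) if a else (0,255,0),1)
    C=[[.0855,.088,.0955],[.0855,-.088,.0955],[-.0855,-.088,.0955],[-.0855,.088,.0955]]
    cv2.polylines(g,[np.int32(proj(n,world(p,C))*4+2)],True,(0,255,255),1)
    c=world(p,[0,0,.1])[0];u,v=(proj(n,c)[0]*4).astype(int)
    cr=g[max(v-290,0):v+290,u-200:u+200] if 0 else g[max(v-260,0):v+260,max(u-200,0)-160:u+200]
    globals()[n]=cv2.resize(cr,(400,560)) if 0 else cr
    cv2.imwrite(f"pics/z_{n}.png",cr);print(cr.shape)
h=min(top.shape[0],side.shape[0]);cv2.imwrite("pics/z.png",cv2.resize(np.hstack([top[:h],side[:h]]),(800,600*1)))
E
```

```text
top 3525 351 [284.0142 257.6097] 741 (268.2818603515625, 225.94679260253906) (43.34024429321289, 45.953712463378906)
[[326 242]
 [247 284]
 [217 216]
 [290 179]]
side 867 97 [202.2371 179.3814] 251 (228.79393005371094, 175.65478515625) (13.60206127166748, 39.936912536621094)
[0.4775 0.3599 0.4801 0.4541]
[[ 0.7974 -0.6428]
 [ 0.2957 -1.4779]
 [-1.0887 -0.1531]
 [ 0.077  -0.4369]
 [ 0.4233 -0.0493]
 [-2.8098 -2.0748]
 [ 1.0868  1.5029]
 [-2.1506  1.3468]]
pad [[0.4337 0.337  0.1634]] cam [[0.4951 0.369  0.1502]]
(520, 560, 3)
(520, 560, 3)
```

View pics/z.png

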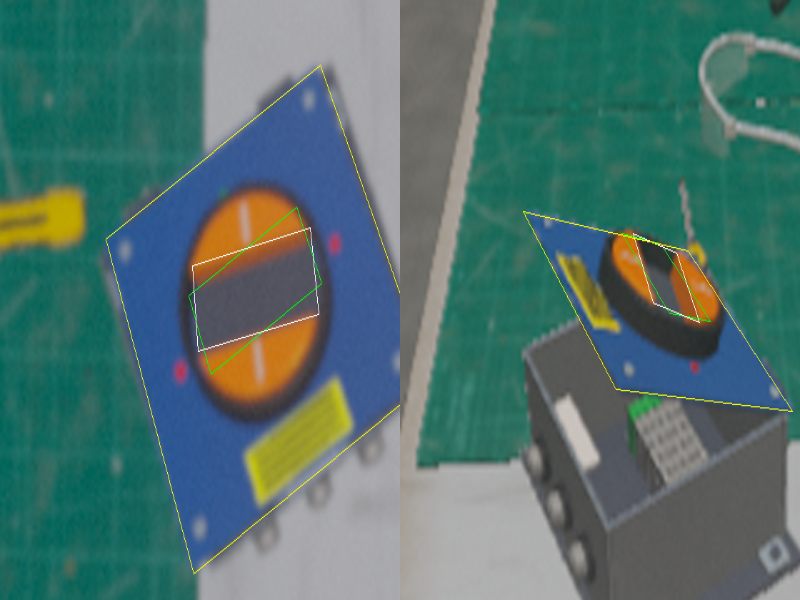

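Fit residuals are about 1–2 px: the box yaw is 0.48, the cover stands at about 0.45 and the cam at about 0.25. Next I move above the pad with the fingers shut.

>>> send_rows(rows=[{"x":0.16,"y":-0.22,"z":0,"rx":0,"ry":0,"rz":-0.03},{"x":0.16,"y":-0.22,"z":0,"rx":0,"ry":0,"rz":-0.03},{"x":0.16,"y":-0.22,"z":0,"rx":0,"ry":0,"rz":-0.03},{"x":0.16,"y":-0.22,"z":0,"rx":0,"ry":0,"rz":-0.03},{"x":0.16,"y":-0.22,"z":0,"rx":0,"ry":0,"rz":-0.03},{"x":0.16,"y":-0.22,"z":0,"rx":0,"ry":0,"rz":-0.03},{"x":0.16,"y":-0.22,"z":0,"rx":0,"ry":0,"rz":-0.03},{"x":0.16,"y":-0.22,"z":0,"rx":0,"ry":0,"rz":-0.03},{"x":0.16,"y":-0.22,"z":0,"rx":0,"ry":0,"rz":-0.03},{"x":0.14,"y":-0.22,"z":0,"rx":0,"ry":0,"rz":-0.03},{"x":0,"y":0,"z":0,"rx":0,"ry":0,"rz":0},{"x":0,"y":0,"z":0,"rx":0,"ry":0,"rz":0}], claw=0)

```text
t: 1.3
tool_pos: [0.4337, 0.3405, 0.2311]
tcp_rot: [-0.0, 0.644, 0.765, -0.0]
force: [-0.7, 0.6, -0.0]
opening: -0.0001
grasp_force: 0.0
```

```bash
python3 - <<'E'
from fit import *
np.set_printoptions(precision=4,suppress=True)
s=bot.get_state();print(s['t'],s['tool_pos'],s['tcp_rot'],s['opening'],s['force'],s['joints'])
for ph in(.45,.4,.3,.2,.1,0,-.03):print(ph,world([.4775,.3599,.48,ph],[-.068,0,.097])[0])
E
```

```text
1.3 [0.4337 0.3405 0.2311] [-0.0001  0.6441  0.7649 -0.0002] -7.369742157125127e-05 [-0.7406  0.6131 -0.0063] [-0.9899  0.3171  0.2984  1.7729 -0.1049  1.0675 -0.4837]
0.45 [0.4334 0.3369 0.1629]
0.4 [0.4303 0.3353 0.156 ]
0.3 [0.4251 0.3326 0.1419]
0.2 [0.4211 0.3305 0.1273]
0.1 [0.4185 0.3292 0.1122]
0 [0.4172 0.3285 0.097 ]
-0.03 [0.4171 0.3284 0.0924]
```

>>> send_rows(rows=[{"x":0,"y":-0.02,"z":-0.2},{"x":0,"y":-0.02,"z":-0.2},{"x":0,"y":0,"z":-0.2},{"x":-0.04,"y":-0.01,"z":-0.15},{"x":-0.03,"y":-0.02,"z":-0.1},{"x":-0.03,"y":-0.01,"z":-0.1},{"x":-0.02,"y":-0.01,"z":-0.1},{"x":-0.02,"y":-0.01,"z":-0.1},{"x":-0.01,"y":-0.01,"z":-0.1},{"x":-0.01,"y":0,"z":-0.06},{"x":0,"y":0,"z":0}])

```text
validation failed for argument at $.ro...
```

>>> send_rows(rows=[{"x":0,"y":-0.02,"z":-0.2,"rx":0,"ry":0,"rz":0},{"x":0,"y":-0.02,"z":-0.2,"rx":0,"ry":0,"rz":0},{"x":0,"y":0,"z":-0.2,"rx":0,"ry":0,"rz":0},{"x":-0.04,"y":-0.01,"z":-0.15,"rx":0,"ry":0,"rz":0},{"x":-0.03,"y":-0.02,"z":-0.1,"rx":0,"ry":0,"rz":0},{"x":-0.03,"y":-0.01,"z":-0.1,"rx":0,"ry":0,"rz":0},{"x":-0.02,"y":-0.01,"z":-0.1,"rx":0,"ry":0,"rz":0},{"x":-0.02,"y":-0.01,"z":-0.1,"rx":0,"ry":0,"rz":0},{"x":-0.01,"y":-0.01,"z":-0.1,"rx":0,"ry":0,"rz":0},{"x":-0.01,"y":0,"z":-0.06,"rx":0,"ry":0,"rz":0},{"x":0,"y":0,"z":0,"rx":0,"ry":0,"rz":0}])

```text
t: 2.4
tool_pos: [0.4173, 0.3294, 0.0994]
tcp_rot: [0.0, 0.644, 0.765, -0.001]
force: [-0.2, 0.3, 0.3]
opening: -0.0001
grasp_force: 0.0
```

>>> send_rows(rows=[{"x":0,"y":0,"z":-0.03,"rx":0,"ry":0,"rz":0},{"x":0,"y":0,"z":-0.03,"rx":0,"ry":0,"rz":0},{"x":0,"y":0,"z":0,"rx":0,"ry":0,"rz":0},{"x":0,"y":0,"z":0,"rx":0,"ry":0,"rz":0}])

```text
t: 2.8
tool_pos: [0.4179, 0.3298, 0.0968]
tcp_rot: [-0.0, 0.644, 0.765, 0.001]
force: [-9.0, -7.3, 32.8]
opening: 0.0002
grasp_force: 17.3
```

```bash
python3 - <<'E'
from bench import bot
import cv2,numpy as np
a=bot.grab_frame("top");b=bot.grab_frame("side")
c=lambda i,r,q:cv2.resize(i[r:r+150,q:q+150,::-1],(400,400),interpolation=cv2.INTER_CUBIC)
cv2.imwrite("pics/p1.png",np.hstack([c(a,150,200),c(b,110,160)]))
E
```

```text
(no output)
```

View pics/p1.png

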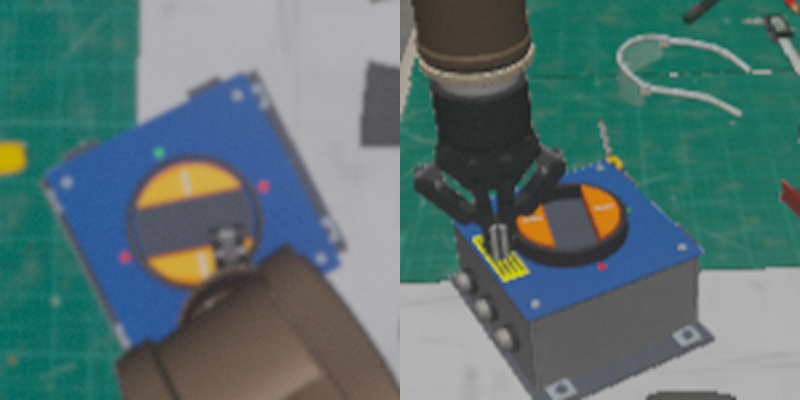

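Right: the cover is shut, flush with the rim, with the tool at z 96.8 mm and 33 N on the pad. The slot has not visibly turned. I back off for a clear view and refit.

>>> send_rows(rows=[{"x":0,"y":0,"z":0.3,"rx":0,"ry":0,"rz":0},{"x":0,"y":0,"z":0.3,"rx":0,"ry":0,"rz":0},{"x":0,"y":-0.2,"z":0.2,"rx":0,"ry":0,"rz":0},{"x":0,"y":-0.3,"z":0,"rx":0,"ry":0,"rz":0},{"x":0,"y":-0.3,"z":0,"rx":0,"ry":0,"rz":0},{"x":0,"y":-0.3,"z":0,"rx":0,"ry":0,"rz":0},{"x":0,"y":-0.3,"z":0,"rx":0,"ry":0,"rz":0},{"x":0,"y":-0.3,"z":0,"rx":0,"ry":0,"rz":0},{"x":0,"y":0,"z":0,"rx":0,"ry":0,"rz":0}])

```text
t: 3.8
tool_pos: [0.4177, 0.1558, 0.1746]
tcp_rot: [0.0, 0.646, 0.763, -0.0]
force: [0.3, -0.8, -0.0]
opening: -0.0
grasp_force: 0.0
```

```bash
python3 - <<'E'
from fit import *
np.set_printoptions(precision=4,suppress=True)
s=bot.get_state();print(s['t'],s['tool_pos'],s['force'],s['joints'])
I={n:bot.grab_frame(n) for n in("top","side")}
for n in I:np.save(f"pics/{n}1.npy",I[n])
obs=[]
im=I["top"]
for n,win in(("top",(170,290,212,335)),("side",(140,230,175,300))):
    b,y,o=masks(I[n],win);y=biggest(y)
    yc=np.argwhere(y)[:,::-1];oc=np.argwhere(o)[:,::-1]
    ec,ax,an=cv2.fitEllipse(cv2.convexHull(oc.astype(np.int32)));print(n,len(yc),len(oc),ec,ax)
    obs+=[(n,[-.068,0,.097],yc.mean(0)),(n,[0,0,.1155],np.array(ec))]
f=lambda p:np.concatenate([proj(n,world([*p,0],L))[0]-c for n,L,c in obs])
r=least_squares(f,[.4775,.36,.48]);print(r.x,r.fun.reshape(-1,2));p=[*r.x,0]
# cam angle: rectify top view onto z=.1155 plane, box axes; lands' mean directions
k=2000;S=np.array([[-.06,-.06],[.06,-.06],[.06,.06],[-.06,.06]])
def rect(n):
    src=proj(n,world(p,np.c_[S,np.full(4,.1155)])).astype(np.float32)
    dst=np.float32([[ -q[1]*k+120, -q[0]*k+120] for q in S]) # up=+x, left=+y
    return cv2.warpPerspective(I[n],cv2.getPerspectiveTransform(src,dst),(240,240),flags=cv2.INTER_CUBIC)
for n in("top","side"):
    R=rect(n);o=masks(R,(0,240,0,240))[2]
    nn,l,st,ce=cv2.connectedComponentsWithStats(o.astype(np.uint8));ks=1+np.argsort(-st[1:,4])[:2];c=ce[ks];c=c[np.argsort(c[:,1])]
    d=c[0]-c[1] # toward +x land ; clockwise turn -> points right
    print(n,"cam",np.arctan2(d[0],-d[1]),"mid",(c.mean(0)-120)/k,st[ks,4])
    cv2.imwrite(f"pics/r_{n}.png",R[:,:,::-1])
cv2.imwrite("pics/p2.png",np.hstack([cv2.resize(cv2.imread(f"pics/r_{n}.png"),(400,400)) for n in("top","side")]))
E
```

```text
3.8 [0.4177 0.1558 0.1746] [ 0.2964 -0.7723 -0.0072] [-0.7765  0.2083  0.3541  2.0862 -0.0936  0.8621 -0.2023]
top 97 52 (271.5049743652344, 234.29006958007812) (39.52576446533203, 43.34947967529297)
side 26 190 (225.845703125, 191.57460021972656) (22.08498191833496, 33.06133270263672)
[0.48   0.3615 0.4608] [[ 4.0612 -3.965 ]
 [ 0.8395 -2.7813]
 [-5.41   -7.3352]
 [-2.7014 -2.1734]]
top cam -0.1949694974845809 mid [-0.0281  0.0285] [333 217]
side cam -0.24837964687785413 mid [0.0176 0.0037] [6412  792]
```

View pics/p2.png

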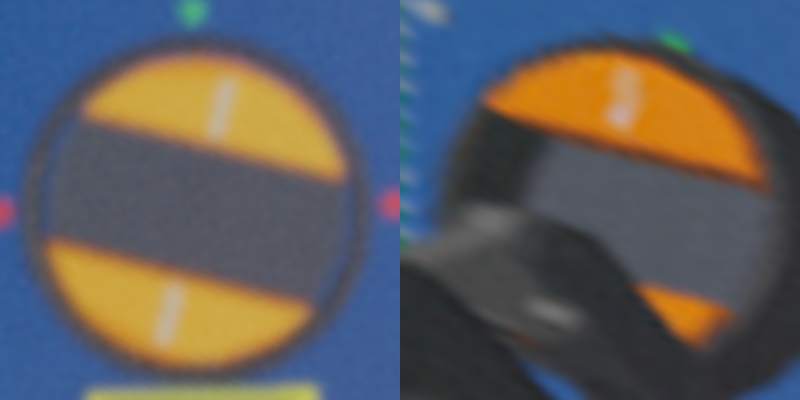

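Left panel (top view, rectified): the slot is tilted about 0.25 rad, the ring centre is at about (199, 207) of 400, and the white lines run (222,108)–(168,318). That puts the axis at (0.4775, 0.360), yaw 0.48 and cam about 0.27. Side panel: the gripper hides part of the rotor. Now over the slot end, at (0.483, 0.335).

>>> send_rows(rows=[{"x":0.1,"y":0.3,"z":0,"rx":0,"ry":0,"rz":0.01},{"x":0.1,"y":0.3,"z":0,"rx":0,"ry":0,"rz":0},{"x":0.1,"y":0.3,"z":0,"rx":0,"ry":0,"rz":0},{"x":0.1,"y":0.3,"z":0,"rx":0,"ry":0,"rz":0},{"x":0.1,"y":0.3,"z":-0.1,"rx":0,"ry":0,"rz":0},{"x":0.15,"y":0.29,"z":-0.2,"rx":0,"ry":0,"rz":0},{"x":0,"y":0,"z":-0.2,"rx":0,"ry":0,"rz":0},{"x":0,"y":0,"z":0,"rx":0,"ry":0,"rz":0},{"x":0,"y":0,"z":0,"rx":0,"ry":0,"rz":0}])

```text
t: 4.8
tool_pos: [0.4822, 0.3391, 0.1242]
tcp_rot: [-0.0, 0.632, 0.775, -0.001]
force: [0.7, -0.2, 0.1]
opening: -0.0001
grasp_force: 0.0
```

```bash
python3 - <<'E'
from fit import *
np.set_printoptions(precision=4,suppress=True)
s=bot.get_state();print(s['t'],s['tool_pos'],s['tcp_rot'],s['force'],s['joints'])
a=bot.grab_frame("top");b=bot.grab_frame("side")
print(proj("top",s['tool_pos']),proj("side",s['tool_pos']))
c=lambda i,r,q:cv2.resize(i[r:r+100,q:q+100,::-1],(400,400),interpolation=cv2.INTER_CUBIC)
cv2.imwrite("pics/p3.png",np.hstack([c(a,190,225),c(b,140,180)]))
# arc rows
A=np.array([.4775,.360]);th=-1.362-np.linspace(0,1.76,16);P=A+.026*np.c_[np.cos(th),np.sin(th)]
print(np.diff(P,axis=0)*10)
E
```

```text
4.8 [0.4822 0.3391 0.1242] [-0.      0.6316  0.7753 -0.0006] [ 0.6606 -0.1586  0.0606] [-0.9013  0.4924  0.28    1.8022 -0.1712  0.8718 -0.3387]
[[283.4516 230.7007]] [[223.8819 191.9451]]
[[-0.0301 -0.0046]
 [-0.0305 -0.001 ]
 [-0.0304  0.0026]
 [-0.0299  0.0061]
 [-0.0289  0.0096]
 [-0.0276  0.0129]
 [-0.0259  0.016 ]
 [-0.0239  0.019 ]
 [-0.0215  0.0216]
 [-0.0188  0.024 ]
 [-0.0159  0.026 ]
 [-0.0127  0.0277]
 [-0.0094  0.029 ]
 [-0.0059  0.0299]
 [-0.0024  0.0304]]
```

View pics/p3.png

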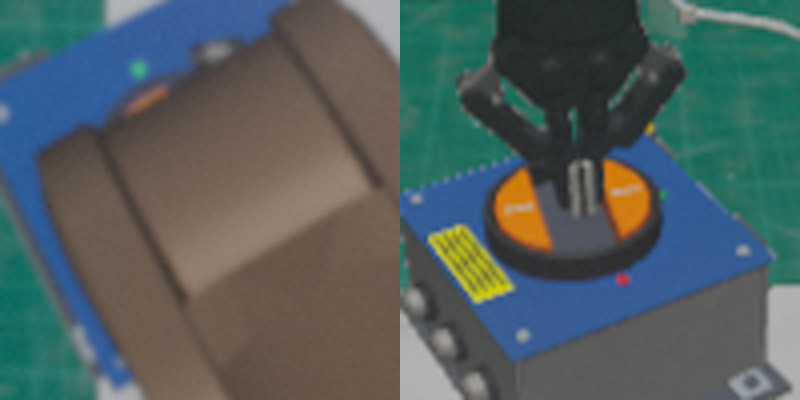

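Side panel: the tips hang over the slot, between the edges at columns 545 and 605, with the tips at about 558–597. Correct y by -4.5 mm and lower into the slot.

>>> send_rows(rows=[{"x":0.01,"y":-0.045,"z":0,"rx":0,"ry":0,"rz":0},{"x":0,"y":0,"z":-0.07,"rx":0,"ry":0,"rz":0},{"x":0,"y":0,"z":-0.07,"rx":0,"ry":0,"rz":0},{"x":0,"y":0,"z":-0.08,"rx":0,"ry":0,"rz":0},{"x":0,"y":0,"z":0,"rx":0,"ry":0,"rz":0},{"x":0,"y":0,"z":0,"rx":0,"ry":0,"rz":0}])

```text
t: 5.5
tool_pos: [0.4835, 0.3343, 0.1019]
tcp_rot: [-0.0, 0.632, 0.775, -0.0]
force: [0.2, -0.3, -0.1]
opening: 0.0003
grasp_force: 0.0
```

Down in the slot with no contact force. Now the arc.

>>> send_rows(rows=[{"x":-0.03,"y":-0.005,"z":0,"rx":0,"ry":0,"rz":-0.037},{"x":-0.03,"y":-0.001,"z":0,"rx":0,"ry":0,"rz":-0.037},{"x":-0.03,"y":0.003,"z":0,"rx":0,"ry":0,"rz":-0.037},{"x":-0.03,"y":0.006,"z":0,"rx":0,"ry":0,"rz":-0.037},{"x":-0.029,"y":0.01,"z":0,"rx":0,"ry":0,"rz":-0.037},{"x":-0.028,"y":0.013,"z":0,"rx":0,"ry":0,"rz":-0.037},{"x":-0.026,"y":0.016,"z":0,"rx":0,"ry":0,"rz":-0.037},{"x":-0.024,"y":0.019,"z":0,"rx":0,"ry":0,"rz":-0.037},{"x":0,"y":0,"z":0,"rx":0,"ry":0,"rz":0}])

```text
t: 6.4
tool_pos: [0.4616, 0.3405, 0.1027]
tcp_rot: [0.0, 0.913, 0.409, 0.001]
force: [2.3, -2.2, 2.4]
opening: 0.0002
grasp_force: 1.4
```

>>> send_rows(rows=[{"x":-0.022,"y":0.022,"z":0,"rx":0,"ry":0,"rz":-0.037},{"x":-0.019,"y":0.024,"z":0,"rx":0,"ry":0,"rz":-0.037},{"x":-0.016,"y":0.026,"z":0,"rx":0,"ry":0,"rz":-0.037},{"x":-0.013,"y":0.028,"z":0,"rx":0,"ry":0,"rz":-0.037},{"x":-0.009,"y":0.029,"z":0,"rx":0,"ry":0,"rz":-0.02},{"x":-0.006,"y":0.03,"z":0,"rx":0,"ry":0,"rz":0},{"x":0,"y":0,"z":0,"rx":0,"ry":0,"rz":0}])

```text
t: 7.1
tool_pos: [0.4536, 0.3563, 0.1027]
tcp_rot: [0.0, 0.987, 0.16, 0.001]
force: [2.8, -1.8, 2.1]
opening: -0.0002
grasp_force: 2.1
```

>>> send_rows(rows=[{"x":-0.002,"y":0.03,"z":0,"rx":0,"ry":0,"rz":0},{"x":0.002,"y":0.03,"z":0,"rx":0,"ry":0,"rz":0},{"x":0,"y":0,"z":0,"rx":0,"ry":0,"rz":0}])

```text
t: 7.4
tool_pos: [0.454, 0.3578, 0.1022]
tcp_rot: [0.003, 0.988, 0.158, -0.0]
force: [4.3, -16.1, 2.3]
opening: 0.0002
grasp_force: 7.8
```

Force rose to 16 N with no further travel, so it is at the hard stop. Back off slightly, lift out and look.

>>> send_rows(rows=[{"x":0,"y":-0.07,"z":0,"rx":0,"ry":0,"rz":0},{"x":0,"y":0,"z":0,"rx":0,"ry":0,"rz":0},{"x":0,"y":0,"z":0.2,"rx":0,"ry":0,"rz":0},{"x":0,"y":0,"z":0.3,"rx":0,"ry":0,"rz":0},{"x":-0.1,"y":0,"z":0.4,"rx":0,"ry":0,"rz":0},{"x":-0.2,"y":-0.3,"z":0.2,"rx":0,"ry":0,"rz":0},{"x":-0.2,"y":-0.4,"z":0.2,"rx":0,"ry":0,"rz":0},{"x":-0.2,"y":-0.4,"z":0,"rx":0,"ry":0,"rz":0},{"x":0,"y":-0.4,"z":0,"rx":0,"ry":0,"rz":0},{"x":0,"y":-0.4,"z":0,"rx":0,"ry":0,"rz":0},{"x":0,"y":0,"z":0,"rx":0,"ry":0,"rz":0}])

```text
t: 8.5
tool_pos: [0.3819, 0.1617, 0.2326]
tcp_rot: [-0.001, 0.988, 0.156, -0.0]
force: [0.4, 0.9, 0.1]
opening: -0.0003
grasp_force: 0.0
```

```bash
python3 - <<'E'
from fit import *
np.set_printoptions(precision=4,suppress=True)
s=bot.get_state();print(s['t'],s['tool_pos'],s['force'])
I={n:bot.grab_frame(n) for n in("top","side")}
p=[.4775,.36,.48,0];k=2000;S=np.array([[-.06,-.06],[.06,-.06],[.06,.06],[-.06,.06]])
src=proj("top",world(p,np.c_[S,np.full(4,.1155)])).astype(np.float32)
dst=np.float32([[-q[1]*k+120,-q[0]*k+120] for q in S])
R=cv2.warpPerspective(I["top"],cv2.getPerspectiveTransform(src,dst),(240,240),flags=cv2.INTER_CUBIC)
sd=I["side"][120:270,150:300]
cv2.imwrite("pics/p4.png",np.hstack([cv2.resize(x,(400,400),interpolation=cv2.INTER_CUBIC) for x in(R,sd)])[:,:,::-1])
E
```

```text
8.5 [0.3819 0.1617 0.2326] [0.3907 0.9297 0.1384]
```

View pics/p4.png

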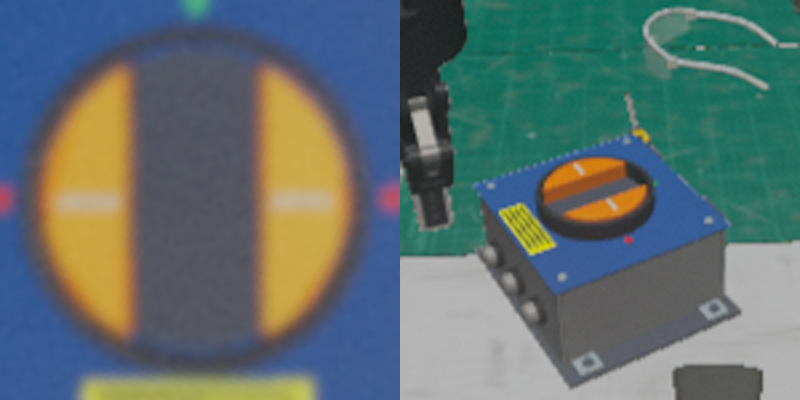

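The slot now runs front to hinge: the white lines are level at row 202, at columns 88 and 302, in line with the red marks, so the fastener is locked. The cover is flush and the robot is clear. Handing in.

```bash
python3 -c "
from bench import bot
print(bot.finish_job())"
```

```text
the job is handed in; nothing more can be done
None
```

The cover is shut and the fastener is turned clockwise to its hard stop (locked, as the last pictures show); the arm went nowhere near the screwdriver, tin or bottle, and I handed the job in at about 8.6 s, though the hand-in returned no verdict.

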